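# Load a glass plate into the plate reader

## Robot

A 6-joint arm with a two-finger parallel gripper is mounted at the origin on the work surface. World frame = base frame: x ahead of the robot, y to its left, z up, the work surface at z = 0. Lengths are in m, angles in rad, forces in N, time in s.
With the tool pointing down it reaches from about 0.375 to 0.975 m from the base axis. Payload 3.8 kg.
Tool frame: the origin (TCP) lies between the finger pads; the fingertips stand 11 mm ahead of it and the grasp point (between the pads) lies 8 mm behind it (arm.tip_reach is the distance from the TCP to the fingertips, in m); z points along the fingers, y is the line along which they close (so a half turn about z gives the same grasp; the last joint's range is limited). The gripper opens to 85 mm and grips with 20 to 120 N. Pads are 22 mm wide; open, the fingers measure 114 mm over their backs; the gripper's body (76 mm by 85 mm) begins 54 mm behind the grasp point. The pads swing forward as they close: fully open they stand 13 mm farther back than shut.
Start: joints at [-1.213, 0.264, 1.604, -0, 1.274, -0.037], TCP at [0.26, -0.623, 0.242] pointing down, gripper open.
Joint ranges: [-2.63, 2.63], [-0.94, 2.18], [0.31, 2.57], [-1.31, 4.45], [0, 2.66], [-2.55, 2.55]. Speed limits (rad/s): [2.57, 2.57, 3.14, 3.14, 3.14, 3.14].

## Interface

Orientations are given as a unit quaternion [x, y, z, w].
In Python, from bench import arm gives the robot as it stands.
- The arm moves only by the shell command python3 -m creep 'ROWS' [FORCE]. ROWS is JSON, a list of rows, each a list of 7 numbers: the shift along the tool's x, y, z in m, then the turn, a rotation vector about the tool's x, y, z in degrees, then the closure in counts, from 0 (fully open) to 255 (shut). A call has 1 to 5 rows; each row shifts and turns the commanded pose from where the row before left it, along the tool's axes as they then stand; what a row does not reach is not made up. A row lasts 1/10 s, in which the tool goes at most 50 mm and 8.59 degrees, less where a joint would pass 70% of its speed; a pose out of reach is approached as far as the arm can. A call is refused whole if a number of a shift passes 0.05 or a number of a turn 8.59, either way. A call with a gripper value outside its range is refused whole. The fingers move at their own pace and stop on an object; FORCE is the grip in N (left out, the last holds). Time passes only in rows, so rows that do not move let the fingers close. It gives the time, the measured TCP pose, the force, the opening and the grip force at its end, in the units of the state.
- arm.get_obs(): the state, without advancing time (a new reading comes with each control period).
- arm.grab_frame(name): name is "scene" or "side" or "wrist"; returns a dict with "frame" (400x640x3 uint8, red, green, blue), "z_map" (400x640 float32, m along the optical axis (not along the pixel's ray), 0 where there is no reading), "fx", "fy", "cx", "cy" (pixels), "cam_to_world" (4x4, takes a point from camera to world coordinates). Camera axes: x right, y down, z forward; pixel columns grow to the right and rows downward; lengths in m; the calibration is good to about 2 mm. A picture is of the moment at which its call begins.
- arm.job_done(): hands the job in; it is judged then, once.
Trained networks look in the newest picture that a camera, given by its name, has taken for a name from the list of things; names that differ only in an ending like _2 or _b are one class to them, and where a whole thing is asked for, a point or a joint stands for the part that bears it (a point fixed in the world has none). Each returns a list of dicts, best first, with "conf" (0 to 1); they miss things now and then, are a little off and sometimes report something else, mostly with a low value. They report only what shows in the picture. A call takes as long as a camera call. They do not tell look-alikes from the thing itself.
- arm.look_for(camera, name): "xyz" ([x, y, z] in m, in the coordinates of the camera as it stood for that picture, good to about 4 mm: the middle of the surface that is visible of it).
- arm.outline_of(camera, name): "mask" (400x640 bool, what is visible of it).
The state is a dict: "t": time; "joint_pos": joint angles; "joint_vel": joint speeds; "joint_efforts": joint torques, N m; "tool_pos": TCP position; "tcp_rot": TCP orientation; "ft_force": force on the tool from outside, world axes, zero at the start; "torque": the same for the moment, N m; "finger_gap": opening from 0.0 (shut) to 1.0 (fully open); "grip_force": force on a finger pad.
Only numpy, scipy, OpenCV 4.12 (cv2) and the standard library are available. Lean on these libraries where they do the work, as an engineer would, in place of code of your own. Each camera call takes 0.05 s, during which the arm holds its last target. There are 200 camera calls.

## Task

Load the green-edged glass plate into the plate reader: draw the reader's carriage out by its orange tab as far as it goes, slide the green plate straight up out of the slotted rack by its coloured top edge, and lower it upright into the carriage's slot, keeping hold of it until it stands on the bottom. Let go, then push the carriage fully home into the reader by its tab. Leave the other plates in their slots and the bottle standing where it is.

Things in the scene. Friction and masses are not known exactly. Their poses are not given: they have to be found in the camera images.
- plate_green: Plate to load: clear glass 90 mm wide (x), 6 thick (y), 104 tall overall, a white sample square on it; GREEN grip along its top edge 60 wide, 10 thick, 18 tall, centred 95 mm above the underside. Origin: centre of underside; z up; front and back alike, either may face either way. About 0.14 kg. Starts in any of the rack's four slots.
- plate_blue: A glass plate of the same make, with a blue grip; a bystander that stays in the rack. Origin and axes as for plate_green.
- plate_yellow: A glass plate of the same make, with a yellow grip; a bystander that stays in the rack. Origin and axes as for plate_green.
- plate_red: A glass plate of the same make, with a red grip; a bystander that stays in the rack. Origin and axes as for plate_green.
- rack: Grey slotted rack, fixed, 116 x 180 x 60 mm. Origin: centre of underside. Slots at y = -60, -20, 20, 60 mm, each 9 mm wide (y), 96 long (x), floor 12 mm above the bench, formed by end walls and fins (|x| 34 to 54 mm) up to 60 mm. Plates stand in them, width along x, grips centred 107 mm above the bench, 30 mm clear between grips. Yaw varies.
- reader: White plate reader, fixed. Origin: on the bench under the carriage's slot when fully out. Base 190 mm wide (x), y = -150 to 260 mm. Hood at y = 90 to 260 mm, 190 wide, 208 tall, clear window on its +x side; its mouth faces -y, 160 wide, 175 high. The carriage slides along y. Yaw varies.
- carriage (a joint): How far the aluminium carriage is drawn out, along the reader's -y, in m: 0 = fully home at the inner stop (slot 40 mm inside the hood), 0.13 = fully out at the outer stop (slot 90 mm before the hood's mouth). About 1.5 N of friction; stays where left.
- slot_floor (a point): Centre of the floor of the carriage's slot, 30 mm above the bench; axes as the reader's. Slot 9 mm wide (y), 96 long (x), formed by fins and end walls at its two ends rising 35 mm above the floor, then flaring to 48 mm above it (mouth about 22 mm wide). The plate stands in it with its width along x.
- pull_tab (a point): Centre of the top edge of the carriage's upright orange tab: 36 mm wide (x), 12 thick (y), free for 46 mm below this point; top 75 mm above the bench. Moves with the carriage, 120 mm before (reader's -y) the slot.
- bottle: Amber bottle with a blue cap, 52 mm in diameter, 150 mm tall, standing loose on the bench between rack and reader; a bystander. Origin: centre of its underside.
Things that resemble listed ones, but are neither listed nor needed, are in the scene too. There is more than one size of the rack; the job needs the smallest.

How it is judged:
On the way, in this order (a step that is already met when the one before it is completed fails the run):
1. the carriage is drawn fully out (within 8 mm of its outer stop) (value of joint carriage above 0.122 m), for 0.1 s.
2. the green plate has been slid up clear of the rack's walls (z of plate_green in the frame of rack above 0.062 m), for 0.1 s.
3. the green plate stands on the bottom of the carriage's slot (underside within 6 mm of it) while still held in the fingers (x of plate_green in the frame of slot_floor between -0.006 and 0.006 m and y of plate_green in the frame of slot_floor between -0.005 and 0.005 m and z of plate_green in the frame of slot_floor between -0.006 and 0.006 m and angle between plate_green's own z axis and vertical below 0.16 rad and contact force between the fingers and plate_green above 0.5 N), for 0.1 s.
4. the carriage is pushed home (within 5 mm) with the green plate seated in its slot (x of plate_green in the frame of slot_floor between -0.006 and 0.006 m and y of plate_green in the frame of slot_floor between -0.005 and 0.005 m and z of plate_green in the frame of slot_floor between -0.006 and 0.006 m and angle between plate_green's own z axis and vertical below 0.16 rad and value of joint carriage below 0.005 m), for 0.2 s.
At the end, for the whole second after the job is handed in: Green plate at rest, upright (0.16 rad) on the slot floor (within 4 mm in height, 6 mm along, 5 mm across the slot); carriage home within 5 mm; other plates within 10 mm and the upright bottle within 20 mm of where they started (x of plate_green in the frame of slot_floor between -0.006 and 0.006 m and y of plate_green in the frame of slot_floor between -0.005 and 0.005 m and z of plate_green in the frame of slot_floor between -0.006 and 0.004 m and angle between plate_green's own z axis and vertical below 0.16 rad and value of joint carriage below 0.005 m and linear speed of plate_green below 0.02 m/s and distance of each of plate_blue, plate_yellow, plate_red from where it was at the start of the episode below 0.01 m and distance of bottle from where it was at the start of the episode below 0.02 m and angle between bottle's own z axis and vertical below 0.1 rad); the robot touches nothing.
It fails at once if another plate is moved more than 15 mm (distance of any of plate_blue, plate_yellow, plate_red from where it was at the start of the episode above 0.015 m).
It fails at once if the bottle is pushed more than 20 mm or tipped (distance of bottle from where it was at the start of the episode above 0.02 m or angle between bottle's own z axis and vertical above 0.3 rad).
It also fails if it takes over 67 s, if anything falls off the work surface, if the arm or the gripper's body presses on something with over 40 N, if the wrist force passes 120 N, or if a joint passes its speed limit or range.

## Working session

There is one attempt and no reset: what is moved stays moved. The work goes in short steps, Python scripts to look and compute and a shell command to move; the robot and the scene stay as the last step left them, time stands still between calls to the robot, and variables do not carry over. Pictures are saved under pics/ and viewed, at most 11 in all, crops included, and the job is handed in when it is done.

```bash
mkdir -p pics; cat > h.py <<'E'
import numpy as np, cv2
from scipy.spatial.transform import Rotation as R
from bench import arm
def cloud(f):
    z=f["z_map"]; v,u=np.mgrid[:z.shape[0],:z.shape[1]]
    P=np.stack([(u-f["cx"])/f["fx"]*z,(v-f["cy"])/f["fy"]*z,z],-1)
    T=f["cam_to_world"]; W=P@T[:3,:3].T+T[:3,3]; W[z<=0]=np.nan
    return W
def c2w(f,p):
    T=f["cam_to_world"]; return T[:3,:3]@np.array(p)+T[:3,3]
def px(f,p):
    T=np.linalg.inv(f["cam_to_world"]); q=T[:3,:3]@np.array(p)+T[:3,3]
    return q[0]/q[2]*f["fx"]+f["cx"], q[1]/q[2]*f["fy"]+f["cy"]
def save(n,im): cv2.imwrite(f"pics/{n}.png",cv2.cvtColor(im,cv2.COLOR_RGB2BGR))
E
python3 - <<'E'
from h import *
ims=[]
for c in ("scene","side"):
    f=arm.grab_frame(c); ims.append(f["frame"]); print(c,f["cam_to_world"][:3,3].round(3), f["fx"])
    for n in ["plate_green","plate_blue","plate_yellow","plate_red","rack","reader","carriage","pull_tab","slot_floor","bottle"]:
        for d in arm.look_for(c,n)[:4]:
            w=c2w(f,d["xyz"]); print(n,round(d["conf"],2),w.round(3),np.round(px(f,w)))
    save(c,f["frame"])
o=arm.get_obs(); print(o["t"],o["tool_pos"],R.from_quat(o["tcp_rot"]).as_matrix().round(3))
E
```

```text
scene [ 1.036 -0.677  1.453] 500.06439599420594
plate_green 0.53 [ 0.567 -0.26   0.083] [301. 266.]
plate_blue 0.72 [ 0.569 -0.214  0.079] [312. 257.]
plate_yellow 0.75 [ 0.56  -0.293  0.085] [292. 271.]
plate_red 0.81 [ 0.558 -0.33   0.08 ] [282. 279.]
rack 0.94 [ 0.311 -0.241  0.019] [251. 220.]
rack 0.71 [0.532 0.342 0.03 ] [416. 156.]
rack 0.7 [ 0.564 -0.561  0.02 ] [226. 342.]
rack 0.69 [ 0.584 -0.299  0.022] [296. 286.]
reader 0.69 [0.532 0.343 0.03 ] [416. 155.]
carriage 0.83 [0.528 0.282 0.033] [404. 164.]
pull_tab 0.87 [0.526 0.283 0.032] [404. 164.]
slot_floor 0.95 [0.531 0.279 0.03 ] [404. 166.]
bottle 0.79 [ 0.571 -0.07   0.092] [345. 226.]
side [0.146 0.674 0.95 ] 364.62592032345304
plate_green 0.52 [ 0.552 -0.249  0.09 ] [310. 153.]
plate_blue 0.78 [ 0.562 -0.213  0.073] [303. 162.]
plate_yellow 0.61 [ 0.547 -0.288  0.091] [315. 146.]
plate_red 0.57 [ 0.537 -0.327  0.096] [322. 140.]
rack 0.85 [ 0.32  -0.207  0.018] [366. 192.]
rack 0.83 [ 0.565 -0.527  0.029] [333. 123.]
rack 0.65 [ 0.514 -0.207  0.022] [315. 176.]
reader 0.67 [0.496 0.407 0.172] [219. 305.]
carriage 0.55 [0.513 0.224 0.025] [258. 272.]
pull_tab 0.87 [0.514 0.221 0.026] [258. 271.]
slot_floor 0.91 [0.516 0.226 0.029] [257. 271.]
bottle 0.67 [ 0.552 -0.042  0.084] [285. 192.]
1.1 [ 0.25964321 -0.62305805  0.24228444] [[ 0.923  0.385 -0.   ]
 [ 0.385 -0.923  0.   ]
 [ 0.    -0.    -1.   ]]
```

View pics/scene.png

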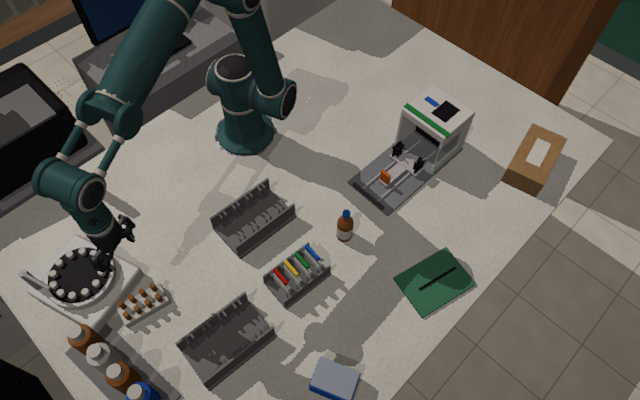

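View pics/side.png

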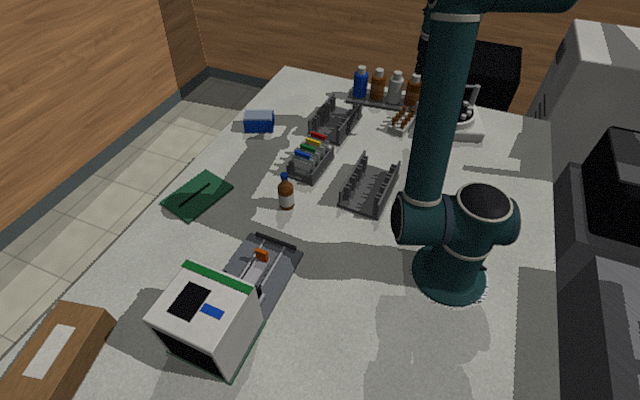

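The scene picture shows three racks, at (251,220) empty, (226,342) empty and (296,276) with plates. The one at (296,276) is the smallest and holds the coloured plates in the order red (281,277), yellow (292,268), green (302,260), blue (313,252), so it fits. The reader is at (430,140), its orange tab at (385,176), and the bottle at (345,226).

```bash
cat > m.py <<'E'
from h import *
import sys
def blobs(f,zr=(0.03,0.13),box=(0.3,0.9,-0.5,0.6)):
    W=cloud(f); hsv=cv2.cvtColor(f["frame"],cv2.COLOR_RGB2HSV); H,S,V=[hsv[...,i].astype(int) for i in range(3)]
    ok=(W[...,2]>zr[0])&(W[...,2]<zr[1])&(W[...,0]>box[0])&(W[...,0]<box[1])&(W[...,1]>box[2])&(W[...,1]<box[3])&(S>130)&(V>60)
    out={}
    for n,(a,b) in dict(red=(0,6),orange=(8,18),yellow=(20,35),green=(50,85),blue=(100,125)).items():
        m=ok&(H>=a)&(H<=b)
        if n=="red": m|=ok&(H>174)
        k,l,s,_=cv2.connectedComponentsWithStats(m.astype(np.uint8))
        out[n]=[(s[i,4],W[l==i]) for i in np.argsort(-s[1:,4])[:2]+1] if k>1 else []
    return out
E
python3 - <<'E'
from m import *
for c in ("scene","side"):
    f=arm.grab_frame(c)
    for n,bl in blobs(f).items():
        for a,P in bl:
            if a<10: continue
            top=P[P[:,2]>np.percentile(P[:,2],95)-0.008]
            (ctr,sz,ang)=cv2.minAreaRect((top[:,:2]*1000).astype(np.float32))
            print(c,n,a,"zmax",np.percentile(P[:,2],95).round(3),"ctr",np.round(ctr,0),np.round(sz,0),round(ang,1))
    if c=="scene":
        a=cv2.resize(f["frame"][230:310,245:345],(600,480),interpolation=3)
        save("rackcrop",a)
    # hood top
    W=cloud(f); m=(abs(W[...,2]-0.208)<0.006)&(W[...,1]>0.2)&(W[...,0]<0.9)&(W[...,0]>0.3)
    print("hood",m.sum(),cv2.minAreaRect((W[m][:,:2]*1000).astype(np.float32)))
    m=(abs(W[...,2]-0.060)<0.006)&(abs(W[...,1]+0.27)<0.15)&(abs(W[...,0]-.56)<.12)
    print("rack",cv2.minAreaRect((W[m][:,:2]*1000).astype(np.float32)))
E
```

```text
scene red 94 zmax 0.12 ctr [ 558. -334.] [10. 57.] 84.2
scene orange 228 zmax 0.075 ctr [852. 498.] [96. 13.] 12.5
scene orange 149 zmax 0.118 ctr [564. -68.] [24. 13.] 19.4
scene yellow 96 zmax 0.118 ctr [ 561. -293.] [11. 59.] 83.0
scene green 77 zmax 0.12 ctr [ 564. -254.] [10. 57.] 84.3
scene blue 80 zmax 0.061 ctr [ 862. -464.] [80.  3.] 22.7
scene blue 76 zmax 0.12 ctr [ 567. -215.] [ 9. 58.] 82.2
hood 1942 ((545.714111328125, 843.7200317382812), (1020.8289184570312, 184.4199981689453), 87.78044128417969)
rack ((561.5271606445312, -273.0028076171875), (179.913818359375, 110.84309387207031), 84.43817901611328)
side red 44 zmax 0.116 ctr [ 552. -331.] [13. 57.] 85.6
side orange 120 zmax 0.075 ctr [520. 184.] [14. 35.] 86.1
side orange 108 zmax 0.124 ctr [551. -54.] [13.  6.] 58.4
side yellow 73 zmax 0.116 ctr [ 556. -290.] [15. 57.] 83.0
side green 27 zmax 0.116 ctr [ 562. -252.] [11. 54.] 83.6
side blue 196 zmax 0.059 ctr [ 835. -390.] [131.  56.] 46.2
side blue 50 zmax 0.117 ctr [ 565. -211.] [11. 63.] 80.7
hood 5326 ((525.7587280273438, 425.2185974121094), (168.74655151367188, 184.0157470703125), 89.03413391113281)
rack ((558.1098022460938, -271.01715087890625), (179.8675994873047, 109.31874084472656), 84.97235107421875)
```

View pics/rackcrop.png

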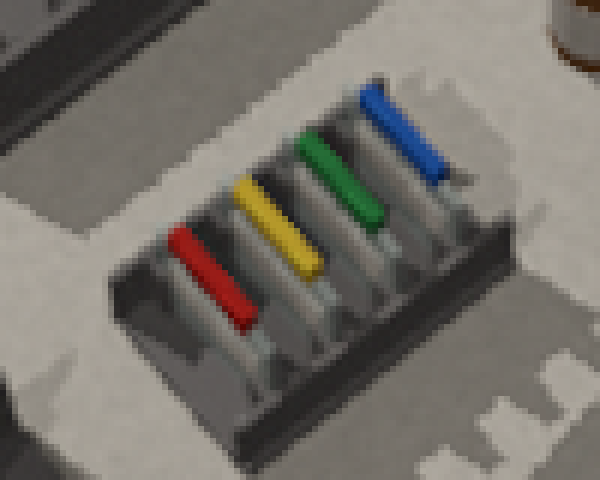

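The crop shows green third from the left, at crop (340,183), between yellow and blue in the smallest rack, so this is the right plate. I go for the tab first.

```bash
python3 -m creep '[[0,0,0,0,0,8,0],[0,0,0,0,0,8,0],[0,0,0,0,0,8,0],[0.014,-0.045,0,0,0,0,0],[0.014,-0.045,0,0,0,0,0]]' 60
python3 -m creep '[[0.014,-0.045,0,0,0,0,0],[0.014,-0.045,0,0,0,0,0],[0.014,-0.045,0,0,0,0,0],[0.014,-0.045,0,0,0,0,0],[0.014,-0.045,0,0,0,0,0]]'
python3 -m creep '[[0.014,-0.045,0,0,0,0,0],[0.014,-0.045,0,0,0,0,0],[0.014,-0.045,0,0,0,0,0],[0.014,-0.045,0,0,0,0,0],[0.014,-0.045,0,0,0,0,0]]'
python3 -m creep '[[0.014,-0.045,0,0,0,0,0],[0.014,-0.045,0,0,0,0,0],[0.014,-0.045,0,0,0,0,0],[0.014,-0.045,0,0,0,0,0],[0,0,0,0,0,0,0]]'
python3 - <<'E'
from m import *
o=arm.get_obs(); print(o["t"],o["tool_pos"],R.from_quat(o["tcp_rot"]).as_matrix().round(3))
f=arm.grab_frame("wrist"); save("w1",f["frame"]); print(f["cam_to_world"].round(3))
for a,P in blobs(f)["orange"]:
    top=P[P[:,2]>np.percentile(P[:,2],95)-0.008]
    print(a,np.percentile(P[:,2],95),cv2.minAreaRect((top[:,:2]*1000).astype(np.float32)))
E
```

```text
t: 1.7
tool_pos: [0.2896, -0.5335, 0.2417]
tcp_rot: [1.0, -0.013, 0.0, -0.0]
ft_force: [1.1, 0.7, -0.1]
finger_gap: 1.001
grip_force: 0.0
t: 2.2
tool_pos: [0.3654, -0.3088, 0.2425]
tcp_rot: [1.0, -0.012, 0.0, 0.0]
ft_force: [0.9, -0.0, -0.7]
finger_gap: 0.999
grip_force: 0.0
t: 2.7
tool_pos: [0.4409, -0.0854, 0.2428]
tcp_rot: [1.0, -0.012, 0.001, 0.0]
ft_force: [0.1, -1.7, -0.3]
finger_gap: 0.997
grip_force: 0.0
t: 3.2
tool_pos: [0.5021, 0.0962, 0.2427]
tcp_rot: [1.0, -0.009, 0.001, -0.001]
ft_force: [-0.3, -1.4, -0.6]
finger_gap: 1.0
grip_force: 0.0
3.2 [0.50213919 0.09623164 0.24267564] [[ 1.    -0.018  0.001]
 [-0.018 -1.     0.002]
 [ 0.001 -0.002 -1.   ]]
[[-0.018 -0.959 -0.282  0.574]
 [-1.     0.017  0.007  0.095]
 [-0.002  0.282 -0.959  0.375]
 [ 0.     0.     0.     1.   ]]
2481 0.11691028370870055 ((559.0612182617188, -55.4858512878418), (25.39056968688965, 32.18271255493164), 86.52750396728516)
1037 0.07677571496835736 ((520.862060546875, 182.27806091308594), (12.60987377166748, 35.922298431396484), 88.05294036865234)
```

View pics/w1.png

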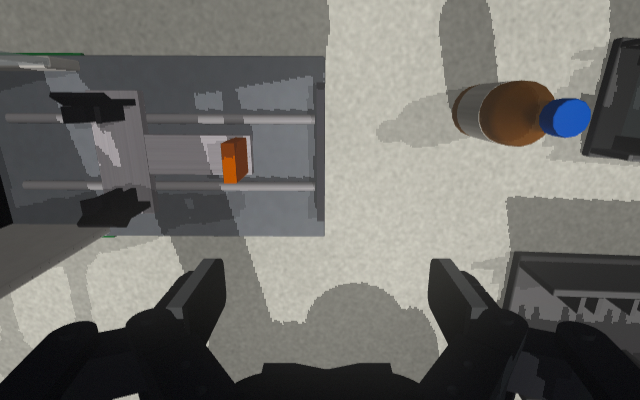

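The wrist view shows the orange tab at (233,160), the dark slot fins at (90,108) and (110,207), and the bottle at (520,110). I move over the tab, go down and grip it.

```bash
python3 -m creep '[[0.009,-0.043,0,0,0,0,0],[0.009,-0.043,0,0,0,0,0],[0,0,0.048,0,0,0,60],[0,0,0.048,0,0,0,60],[0,0,0.047,0,0,0,60]]'
python3 -m creep '[[0,0,0.047,0,0,0,60],[0,0,0,0,0,0,255],[0,0,0,0,0,0,255],[0,0,0,0,0,0,255],[0,0,0,0,0,0,255]]' 50
python3 -m creep '[[0,0,0,0,0,0,255],[0,0,0,0,0,0,255],[0,0,0,0,0,0,255]]'
```

```text
t: 3.75
tool_pos: [0.5212, 0.1759, 0.0984]
tcp_rot: [1.0, -0.012, 0.001, 0.0]
ft_force: [0.2, 0.0, -0.6]
finger_gap: 0.765
grip_force: 0.0
t: 4.25
tool_pos: [0.5237, 0.1775, 0.0559]
tcp_rot: [1.0, -0.012, 0.003, -0.001]
ft_force: [-0.0, 1.4, 1.9]
finger_gap: 0.131
grip_force: 49.4
t: 4.55
tool_pos: [0.5237, 0.1775, 0.0559]
tcp_rot: [1.0, -0.012, 0.003, -0.001]
ft_force: [-1.1, -0.8, 8.3]
finger_gap: 0.128
grip_force: 50.2
```

```bash
python3 -m creep '[[0,0.015,0,0,0,0,255],[0,0.015,0,0,0,0,255],[0,0.012,0,0,0,0,255],[0,0.006,0,0,0,0,255],[0,0,0,0,0,0,255]]'
python3 -m creep '[[0,0.004,0,0,0,0,255],[0,0.003,0,0,0,0,255],[0,0,0,0,0,0,255]]'
python3 - <<'E'
from m import *
f=arm.grab_frame("side")
for a,P in blobs(f)["orange"][:2]:
    print(a,P.mean(0),P[:,2].max())
E
```

```text
t: 5.05
tool_pos: [0.5226, 0.1287, 0.0558]
tcp_rot: [1.0, -0.012, 0.003, -0.0]
ft_force: [-0.4, -2.0, 7.9]
finger_gap: 0.13
grip_force: 50.8
t: 5.35
tool_pos: [0.5226, 0.1284, 0.0559]
tcp_rot: [1.0, -0.013, 0.004, -0.006]
ft_force: [-1.5, 25.7, 1.7]
finger_gap: 0.131
grip_force: 50.5
142 [ 0.54956471 -0.04756014  0.10172488] 0.12998809154422342
53 [0.50641022 0.13278569 0.05920277] 0.08768094077042987
```

```bash
python3 -m creep '[[0,-0.006,0,0,0,0,255],[0,0,0,0,0,0,60],[0,0,0,0,0,0,60],[0,0,0,0,0,0,60],[0,0,0,0,0,0,60]]'
python3 -m creep '[[0,0,-0.03,0,0,0,60],[0,0,-0.05,0,0,0,60],[0,0,-0.05,0,0,0,60],[0,0,-0.05,0,0,0,0],[0,-0.03,-0.03,0,0,0,0]]'
python3 -m creep '[[0,0,0,0,0,0,0],[0,0,0,0,0,0,0]]'
python3 - <<'E'
from m import *
f=arm.grab_frame("wrist"); save("w2",f["frame"]); np.savez("w2.npz",W=cloud(f),im=f["frame"])
for a,P in blobs(f)["orange"]:
    top=P[P[:,2]>np.percentile(P[:,2],95)-0.008]
    print(a,np.percentile(P[:,2],95),cv2.minAreaRect((top[:,:2]*1000).astype(np.float32)))
W=cloud(f); X,Y,Z=np.moveaxis(W,-1,0)
m=(Z>0.055)&(Z<0.085)&(Y>0.2)&(Y<0.3)&(abs(X-.524)<.08)
k,l,s,_=cv2.connectedComponentsWithStats(m.astype(np.uint8))
for i in range(1,k):
    if s[i,4]>60:
        P=W[l==i]; print(s[i],P.mean(0).round(4),cv2.minAreaRect((P[:,:2]*1000).astype(np.float32)),P[:,2].max())
print(arm.get_obs()["tool_pos"])
E
```

```text
t: 5.9
tool_pos: [0.5196, 0.1274, 0.0522]
tcp_rot: [1.0, -0.012, -0.0, 0.0]
ft_force: [-0.3, 0.7, -0.9]
finger_gap: 0.765
grip_force: 0.0
t: 6.4
tool_pos: [0.5221, 0.1558, 0.267]
tcp_rot: [1.0, -0.014, 0.003, 0.0]
ft_force: [0.5, 1.5, -0.3]
finger_gap: 1.001
grip_force: 0.0
t: 6.6
tool_pos: [0.5207, 0.1579, 0.2628]
tcp_rot: [1.0, -0.012, 0.001, -0.0]
ft_force: [-0.4, -0.9, 0.7]
finger_gap: 1.005
grip_force: 0.0
2487 0.12076997290099784 ((559.772705078125, -55.021392822265625), (20.6431827545166, 26.768634796142578), 82.64704895019531)
522 0.07700329952860983 ((520.107421875, 130.4093017578125), (11.605391502380371, 35.45112609863281), 88.14278411865234)
[ 198  114   56   29 1080] [0.5708 0.2496 0.074 ] ((568.7565307617188, 249.1862335205078), (44.2243537902832, 25.145063400268555), 88.68412780761719) 0.0812706564880743
[ 211  206   49   32 1132] [0.4745 0.2509 0.0726] ((475.73004150390625, 251.1945037841797), (44.134918212890625, 26.06766700744629), 88.41720581054688) 0.0810746501246607
[0.51978188 0.15734568 0.2610914 ]
```

View pics/w2.png

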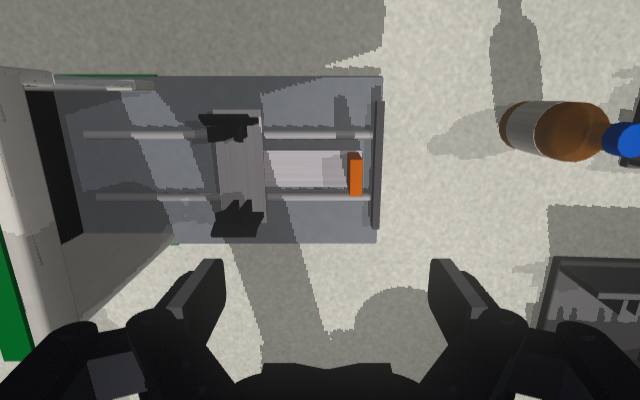

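The wrist view shows the carriage at the outer stop, the slot fins at (228,127) and (237,220), and the tab at (355,174). The slot is at (0.522, 0.250), yaw -1.2°, and the tab lies 120 mm before it, which is consistent. On to the rack.

```bash
python3 -m creep '[[0.006,0.045,0,0,0,0,0],[0.006,0.045,0,0,0,0,0],[0.006,0.045,0,0,0,0,0],[0.006,0.045,0,0,0,0,0],[0.006,0.045,0,0,0,0,0]]'
python3 -m creep '[[0.006,0.045,0,0,0,0,0],[0.006,0.045,0,0,0,0,0],[0.006,0.045,0,0,0,0,0],[0.005,0.045,0,0,0,0,0],[0,0.004,0,0,0,3.8,0]]'
python3 -m creep '[[0,0,0,0,0,0,180],[0,0,0,0,0,0,180],[0,0,0,0,0,0,180]]'
cat > g.py <<'E'
from m import *
f=arm.grab_frame("wrist"); save("w3",f["frame"])
C={}
for n,bl in blobs(f,zr=(0.09,0.13)).items():
    if n=="orange" or not bl: continue
    a,P=bl[0]
    top=P[abs(P[:,2]-np.percentile(P[:,2],90))<0.005]
    r=cv2.minAreaRect((top[:,:2]*1000).astype(np.float32)); C[n]=r[0]
    print(n,a,np.percentile(P[:,2],90).round(4),np.round(r[0],1),np.round(r[1],1),round(r[2],1))
o=arm.get_obs(); M=R.from_quat(o["tcp_rot"]).as_matrix(); print(o["t"],o["tool_pos"],M.round(3))
if "blue" in C:
    d=np.array(C["blue"])-C["red"]; print("yaw",np.degrees(np.arctan2(-d[0],d[1])))
E
python3 g.py
```

```text
t: 7.15
tool_pos: [0.5431, -0.07, 0.2591]
tcp_rot: [1.0, -0.012, -0.003, -0.0]
ft_force: [0.5, 0.0, -0.7]
finger_gap: 1.0
grip_force: 0.0
t: 7.65
tool_pos: [0.5615, -0.2575, 0.2585]
tcp_rot: [0.999, -0.048, -0.003, 0.0]
ft_force: [-0.3, 1.4, 0.3]
finger_gap: 0.998
grip_force: 0.0
t: 7.95
tool_pos: [0.5629, -0.2513, 0.261]
tcp_rot: [0.999, -0.044, -0.001, -0.001]
ft_force: [-0.3, -0.8, 0.7]
finger_gap: 0.512
grip_force: 0.0
red 1048 0.1176 [ 554.5 -332.6] [10.3 59.7] 84.7
yellow 1025 0.1176 [ 558. -293.] [10.3 59.8] 84.9
green 803 0.1177 [ 562.1 -253.5] [ 9.1 58.7] 84.8
blue 972 0.1177 [ 565.6 -213.5] [10. 59.] 84.8
8.0 [ 0.56321624 -0.251191    0.26148069] [[ 0.996 -0.088 -0.001]
 [-0.088 -0.996  0.001]
 [-0.001 -0.001 -1.   ]]
yaw -5.328151730682276
```

View pics/w3.png

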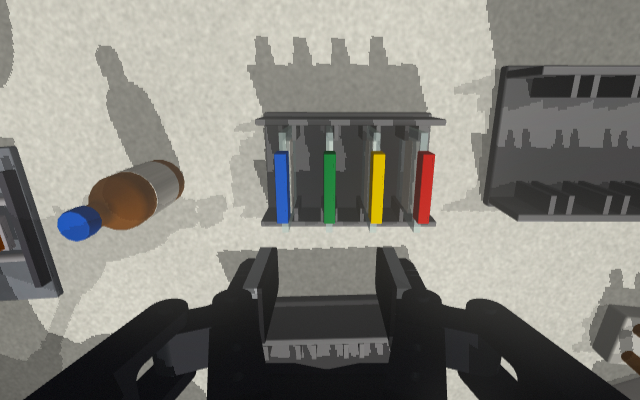

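The view shows the grips blue (282,187), green (330,187), yellow (378,187) and red (425,187), with the fingers straddling at (265–385,270). The tool is aligned to within 2 mm of green.

```bash
python3 -m creep '[[-0.001,0.002,0.04,0,0,0,180],[0,0,0.04,0,0,0,180],[0,0,0,0,0,0,180],[0,0,0,0,0,0,180]]'
python3 - <<'E'
from h import *
f=arm.grab_frame("wrist"); save("w4",f["frame"][100:])
o=arm.get_obs(); print(o["t"],o["tool_pos"],o["finger_gap"])
for p in ([.5621,-.2535,.116],): print(px(f,p))
E
```

```text
t: 8.4
tool_pos: [0.562, -0.2531, 0.182]
tcp_rot: [0.999, -0.044, -0.001, -0.0]
ft_force: [0.4, 0.3, 0.9]
finger_gap: 0.296
grip_force: 0.0
8.45 [ 0.56330904 -0.2538854   0.18387052] 0.29343126493026916
(np.float64(327.36996185819976), np.float64(220.45355794074234))
```

View pics/w4.png

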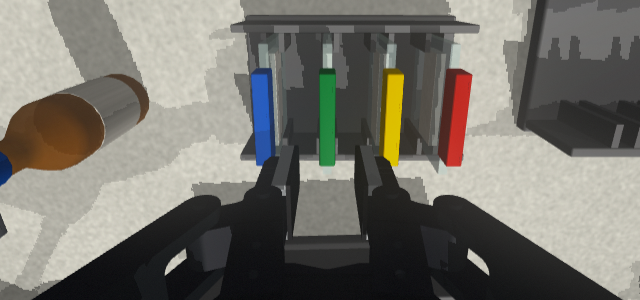

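The fingers (297–357) are centred on the green grip at column 327. I go down, grip and lift gently.

```bash
python3 -m creep '[[0,0,0.03,0,0,0,180],[0,0,0.03,0,0,0,180],[0,0,0.022,0,0,0,180],[0,0,0,0,0,0,180]]'
python3 -m creep '[[0,0,0,0,0,0,255],[0,0,0,0,0,0,255],[0,0,0,0,0,0,255],[0,0,0,0,0,0,255]]' 40
```

```text
t: 8.85
tool_pos: [0.5618, -0.2536, 0.0995]
tcp_rot: [0.999, -0.045, -0.001, -0.0]
ft_force: [0.1, -0.9, -0.7]
finger_gap: 0.299
grip_force: 0.0
t: 9.25
tool_pos: [0.5642, -0.255, 0.1029]
tcp_rot: [0.999, -0.045, 0.002, 0.001]
ft_force: [0.0, -0.1, 5.4]
finger_gap: 0.112
grip_force: 46.1
```

```bash
python3 -m creep '[[0,0,-0.01,0,0,0,255],[0,0,-0.02,0,0,0,255],[0,0,-0.02,0,0,0,255],[0,0,-0.02,0,0,0,255],[0,0,-0.02,0,0,0,255]]'
python3 -m creep '[[0,0,-0.02,0,0,0,255],[0,0,-0.02,0,0,0,255],[0,0,-0.03,0,0,0,255],[0,0,-0.03,0,0,0,255],[0,0,0,0,0,0,255]]'
python3 - <<'E'
from m import *
f=arm.grab_frame("scene"); save("s2",cv2.resize(f["frame"][180:310,220:380],(640,520),interpolation=3))
for n,bl in blobs(f,zr=(0.09,0.35)).items():
    if bl: a,P=bl[0]; print(n,a,np.median(P,0).round(3))
E
```

```text
t: 9.75
tool_pos: [0.5619, -0.254, 0.1912]
tcp_rot: [0.999, -0.045, -0.0, -0.0]
ft_force: [-0.1, -0.3, -2.9]
finger_gap: 0.105
grip_force: 45.0
t: 10.25
tool_pos: [0.5646, -0.2553, 0.2965]
tcp_rot: [0.999, -0.045, 0.004, 0.002]
ft_force: [0.8, 0.6, -0.1]
finger_gap: 0.11
grip_force: 45.1
red 87 [ 0.558 -0.335  0.114]
orange 134 [ 0.568 -0.071  0.104]
yellow 90 [ 0.561 -0.295  0.115]
green 212 [0.53  0.355 0.207]
blue 55 [0.488 0.431 0.207]
```

View pics/s2.png

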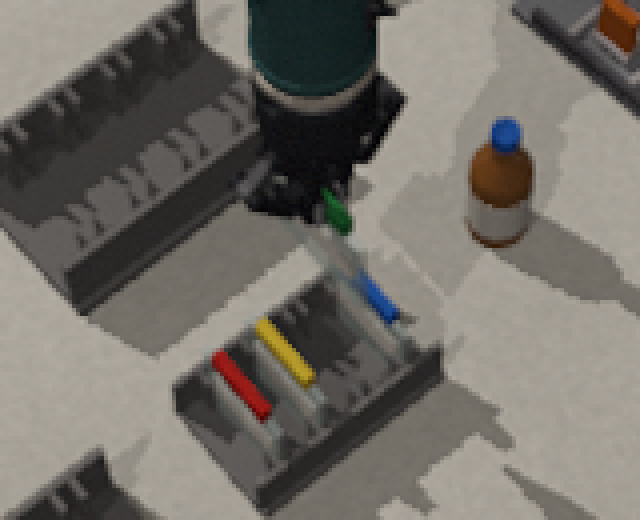

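The crop shows the green plate lifted clear at (335,210), with red, yellow and blue still in their slots. I carry it to the reader above the bottle.

```bash
python3 -m creep '[[-0.003,-0.02,0,0,0,0,255],[-0.007,-0.042,0,0,0,0,255],[-0.007,-0.042,0,0,0,0,255],[-0.007,-0.042,0,0,0,0,255],[-0.007,-0.042,0,0,0,0,255]]'
python3 -m creep '[[-0.007,-0.042,0,0,0,0,255],[-0.007,-0.042,0,0,0,0,255],[-0.007,-0.042,0,0,0,0,255],[-0.007,-0.042,0,0,0,0,255],[-0.007,-0.042,0,0,0,0,255]]'
python3 -m creep '[[-0.007,-0.042,0,0,0,0,255],[-0.007,-0.038,0,0,0,0,255],[-0.004,-0.02,0,0,0,0,255],[0,0,0,0,0,-2,255],[0,0,0,0,0,-2,255]]'
python3 -m creep '[[0,0,0.03,0,0,0,255],[0,0,0.03,0,0,0,255],[0,0,0.02,0,0,0,255],[0,0,0,0,0,0,255],[0,0,0,0,0,0,255]]'
cat > p.py <<'E'
from m import *
o=arm.get_obs(); M=R.from_quat(o["tcp_rot"]).as_matrix(); t=o["tool_pos"]; print(o["t"],t,M.round(3))
for c in ("wrist","scene","side"):
    f=arm.grab_frame(c); save("p_"+c,f["frame"])
    for n,bl in blobs(f,zr=(0.05,0.30),box=(t[0]-.08,t[0]+.08,0.10,t[1]+.03)).items():
        for a,P in bl[:1]:
            if n not in("green","orange") or a<15: continue
            zt=np.percentile(P[:,2],95); top=P[abs(P[:,2]-zt)<0.006]; r=cv2.minAreaRect((top[:,:2]*1000).astype(np.float32))
            print(c,n,a,zt.round(4),np.round(r[0],1),np.round(r[1],1),round(r[2],1))
    W=cloud(f); X,Y,Z=np.moveaxis(W,-1,0)
    m=(Z>0.055)&(Z<0.083)&(abs(Y-.25)<.05)&(abs(X-.522)<.08)&(abs(X-.522)>.026)
    for sgn in(-1,1):
        P=W[m&(np.sign(X-.522)==sgn)]
        if len(P)>20: print(c,"fin",sgn,len(P),np.median(P,0).round(4),np.round(cv2.minAreaRect((P[:,:2]*1000).astype(np.float32))[0],1))
E
python3 p.py
```

```text
t: 10.8
tool_pos: [0.5465, -0.0616, 0.2878]
tcp_rot: [0.999, -0.045, -0.002, -0.001]
ft_force: [1.2, 0.2, -1.4]
finger_gap: 0.108
grip_force: 45.0
t: 11.3
tool_pos: [0.5302, 0.1503, 0.2879]
tcp_rot: [0.999, -0.045, -0.002, 0.0]
ft_force: [0.7, -0.9, -1.3]
finger_gap: 0.108
grip_force: 45.0
t: 11.8
tool_pos: [0.5213, 0.2506, 0.2876]
tcp_rot: [1.0, -0.008, -0.002, 0.001]
ft_force: [0.2, 0.4, -1.5]
finger_gap: 0.105
grip_force: 45.0
t: 12.3
tool_pos: [0.5222, 0.2494, 0.2088]
tcp_rot: [1.0, -0.01, -0.002, 0.001]
ft_force: [-0.5, 0.2, -0.9]
finger_gap: 0.107
grip_force: 45.0
12.3 [0.52220159 0.24937252 0.20882175] [[ 1.    -0.02  -0.003]
 [-0.02  -1.    -0.001]
 [-0.003  0.001 -1.   ]]
wrist orange 923 0.077 [520.1 130.5] [12.9 35.6] 88.6
wrist green 3250 0.2236 [520.  249.6] [ 9.6 59.6] 88.9
wrist fin -1 270 [0.4807 0.2621 0.0768] [480.3 252.3]
wrist fin 1 1405 [0.5715 0.2492 0.0761] [568.5 249.4]
scene orange 64 0.0801 [522.7 127.9] [13.1 35.1] 89.7
scene fin -1 91 [0.4759 0.2523 0.0712] [477.7 249. ]
scene fin 1 69 [0.5717 0.254  0.0717] [569.8 248.4]
side orange 90 0.0747 [519.7 133.5] [36. 14.] 0.3
side green 19 0.225 [500.5 252.1] [16.9  8. ] 0.4
side fin -1 110 [0.4739 0.248  0.0702] [475.7 252.5]
side fin 1 143 [0.5716 0.2506 0.0707] [568.7 250. ]
```

View pics/p_wrist.png

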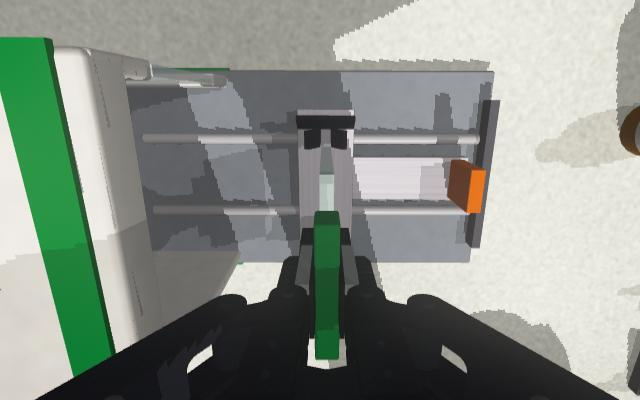

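The wrist view shows the green plate over the slot: grip at (327,285), far slot fins at (327,138), tab at (468,188). Offsets are about 1 mm, so I lower it slowly and watch the force.

```bash
python3 -m creep '[[0.001,-0.0005,0.02,0,0,0,255],[0,0,0.015,0,0,0,255],[0,0,0.01,0,0,0,255],[0,0,0.005,0,0,0,255],[0,0,0,0,0,0,255]]'
python3 -m creep '[[0,0,0.005,0,0,0,255],[0,0,0.005,0,0,0,255],[0,0,0.005,0,0,0,255],[0,0,0,0,0,0,255]]'
```

```text
t: 12.95
tool_pos: [0.5242, 0.2496, 0.1594]
tcp_rot: [1.0, -0.01, -0.001, 0.0]
ft_force: [0.4, 0.6, -1.3]
finger_gap: 0.111
grip_force: 45.0
t: 13.35
tool_pos: [0.5242, 0.2496, 0.1443]
tcp_rot: [1.0, -0.01, -0.001, 0.0]
ft_force: [-0.3, 0.0, -2.4]
finger_gap: 0.109
grip_force: 45.0
```

```bash
python3 -m creep '[[0,0,0.006,0,0,0,255],[0,0,0.006,0,0,0,255],[0,0,0.005,0,0,0,255],[0,0,0.003,0,0,0,255],[0,0,0,0,0,0,255]]'
python3 -m creep '[[0,0,0.003,0,0,0,255],[0,0,0.002,0,0,0,255],[0,0,0,0,0,0,255]]'
```

```text
t: 13.85
tool_pos: [0.5243, 0.2496, 0.1244]
tcp_rot: [1.0, -0.01, -0.001, 0.0]
ft_force: [-0.3, -0.5, -1.2]
finger_gap: 0.107
grip_force: 45.0
t: 14.15
tool_pos: [0.5251, 0.2501, 0.121]
tcp_rot: [1.0, -0.01, 0.0, -0.0]
ft_force: [-1.2, 0.5, 2.1]
finger_gap: 0.105
grip_force: 45.5
```

```bash
python3 -m creep '[[0,0,0.001,0,0,0,255],[0,0,0.001,0,0,0,255],[0,0,0,0,0,0,255],[0,0,0,0,0,0,255]]'; python3 p.py | grep -v fin
```

```text
t: 14.55
tool_pos: [0.5253, 0.2504, 0.1209]
tcp_rot: [1.0, -0.01, 0.001, -0.0]
ft_force: [-5.7, -0.5, 12.7]
finger_gap: 0.115
grip_force: 47.0
14.55 [0.52525483 0.25035962 0.12092356] [[ 1.    -0.021  0.001]
 [-0.021 -1.     0.001]
 [ 0.001 -0.001 -1.   ]]
wrist orange 2910 0.0767 [520.2 130.7] [13.9 35.9] 87.8
wrist green 3266 0.1357 [522.8 250.5] [ 9.6 59.9] 88.8
scene orange 63 0.0792 [521.8 128.6] [10.9 33.3] 82.4
side orange 90 0.0753 [519.4 132.4] [13.1 35.3] 88.8
side green 16 0.1345 [502.3 252.3] [ 7.3 15.5] 88.2
```

The plate's top is at 0.134 m after bias and the vertical force rose, so it stands on the floor while held. I release, rise and go to the tab.

```bash
python3 -m creep '[[0,0,-0.0015,0,0,0,255],[0,0,0,0,0,0,150],[0,0,0,0,0,0,150],[0,0,0,0,0,0,150],[0,0,0,0,0,0,150]]'
python3 -m creep '[[0,0,-0.01,0,0,0,150],[0,0,-0.03,0,0,0,150],[0,0,-0.05,0,0,0,150],[0,0,-0.01,0,0,0,150],[0,0,0,0,0,0,150]]'
python3 -m creep '[[-0.001,0.04,0,0,0,0,80],[-0.001,0.04,0,0,0,0,80],[-0.001,0.04,0,0,0,0,80],[0,0,0,0,0,0,80],[0,0,0,0,0,0,80]]'
python3 - <<'E'
from m import *
f=arm.grab_frame("wrist"); save("w7",f["frame"]); B=blobs(f,zr=(0.05,0.2),box=(.4,.65,.05,.3))
for n in("green","orange"):
    for a,P in B[n][:1]:
        zt=np.percentile(P[:,2],95); top=P[abs(P[:,2]-zt)<0.006]; r=cv2.minAreaRect((top[:,:2]*1000).astype(np.float32))
        print(n,a,zt.round(4),np.round(r[0],1),np.round(r[1],1),round(r[2],1))
E
```

```text
t: 15.2
tool_pos: [0.5247, 0.2497, 0.1194]
tcp_rot: [1.0, -0.01, -0.0, 0.0]
ft_force: [0.0, 0.5, 0.4]
finger_gap: 0.413
grip_force: 0.0
t: 15.7
tool_pos: [0.527, 0.2508, 0.2241]
tcp_rot: [1.0, -0.01, 0.003, -0.002]
ft_force: [0.1, 0.0, -0.4]
finger_gap: 0.41
grip_force: 0.0
t: 16.2
tool_pos: [0.5184, 0.1291, 0.2182]
tcp_rot: [1.0, -0.011, -0.001, 0.0]
ft_force: [-0.9, -0.3, 0.1]
finger_gap: 0.688
grip_force: 0.0
green 1214 0.1358 [523.1 249.8] [11.1 58.6] 88.9
orange 690 0.0769 [519.9 130.3] [11.7 35.8] 88.4
```

View pics/w7.png

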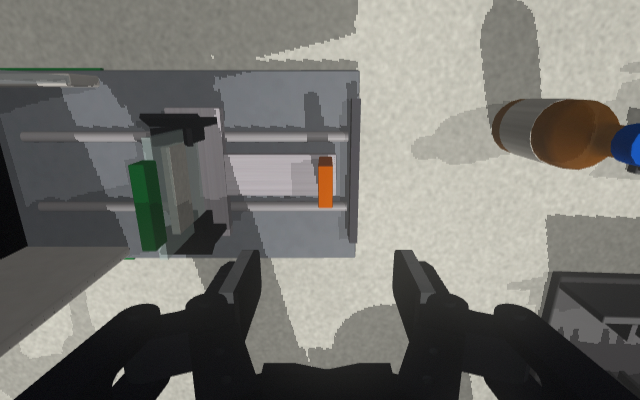

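The view shows the plate standing in the slot (145,205) and the tab at (325,182) below the fingers. I go down, grip the tab and push.

```bash
python3 -m creep '[[0,-0.001,0.045,0,0,0,80],[0,0,0.045,0,0,0,80],[0,0,0.045,0,0,0,80],[0,0,0.031,0,0,0,80],[0,0,0,0,0,0,80]]'
python3 -m creep '[[0,0,0,0,0,0,255],[0,0,0,0,0,0,255],[0,0,0,0,0,0,255],[0,0,0,0,0,0,255],[0,0,0,0,0,0,255]]' 40
python3 -m creep '[[0,-0.005,0,0,0,0,255],[0,-0.01,0,0,0,0,255],[0,-0.015,0,0,0,0,255],[0,-0.015,0,0,0,0,255],[0,-0.015,0,0,0,0,255]]'
python3 -m creep '[[0,-0.015,0,0,0,0,255],[0,-0.015,0,0,0,0,255],[0,-0.015,0,0,0,0,255],[0,-0.01,0,0,0,0,255],[0,0,0,0,0,0,255]]'
```

```text
t: 16.75
tool_pos: [0.514, 0.1313, 0.0481]
tcp_rot: [1.0, -0.009, -0.006, 0.001]
ft_force: [-1.2, -0.7, -0.6]
finger_gap: 0.688
grip_force: 0.0
t: 17.25
tool_pos: [0.5215, 0.1315, 0.0564]
tcp_rot: [1.0, -0.01, 0.002, -0.001]
ft_force: [-1.4, -0.3, 5.9]
finger_gap: 0.136
grip_force: 42.8
t: 17.75
tool_pos: [0.5228, 0.1913, 0.0564]
tcp_rot: [1.0, -0.01, 0.002, -0.0]
ft_force: [0.2, -3.3, 6.1]
finger_gap: 0.133
grip_force: 42.7
t: 18.25
tool_pos: [0.5241, 0.2479, 0.0564]
tcp_rot: [1.0, -0.01, 0.003, -0.001]
ft_force: [1.5, 1.4, 7.3]
finger_gap: 0.133
grip_force: 42.8
```

```bash
python3 -m creep '[[0,-0.005,0,0,0,0,255],[0,-0.004,0,0,0,0,255],[0,-0.003,0,0,0,0,255],[0,0,0,0,0,0,255]]'
python3 -m creep '[[0,-0.002,0,0,0,0,255],[0,-0.001,0,0,0,0,255],[0,0,0,0,0,0,255]]'
```

```text
t: 18.65
tool_pos: [0.5243, 0.2586, 0.0564]
tcp_rot: [1.0, -0.01, 0.002, -0.001]
ft_force: [0.2, 0.2, 6.2]
finger_gap: 0.134
grip_force: 42.8
t: 18.95
tool_pos: [0.5243, 0.2587, 0.0564]
tcp_rot: [1.0, -0.01, 0.002, 0.001]
ft_force: [2.3, -9.8, 10.1]
finger_gap: 0.131
grip_force: 43.3
```

```bash
python3 -m creep '[[0,0.0015,0,0,0,0,255],[0,0,0,0,0,0,80],[0,0,0,0,0,0,80],[0,0,0,0,0,0,80],[0,0,0,0,0,0,80]]'
python3 -m creep '[[0,0,-0.02,0,0,0,80],[0,0,-0.04,0,0,0,80],[0,0.03,-0.04,0,0,0,80],[0,0.04,-0.03,0,0,0,80],[0,0.03,0,0,0,0,80]]'
python3 -m creep '[[0,0,0,0,0,0,80],[0,0,0,0,0,0,80],[0,0,0,0,0,0,80]]'
python3 - <<'E'
from m import *
print(arm.get_obs()["tool_pos"])
for c in("wrist","side","scene"):
    f=arm.grab_frame(c); save("e_"+c,f["frame"])
    B=blobs(f,zr=(0.05,0.18),box=(.4,.65,-.4,.45))
    for n,bl in B.items():
        for a,P in bl[:1]:
            zt=np.percentile(P[:,2],95); top=P[abs(P[:,2]-zt)<0.006]; r=cv2.minAreaRect((top[:,:2]*1000).astype(np.float32))
            print(c,n,a,zt.round(4),np.round(r[0],1),np.round(r[1],1),round(r[2],1))
E
```

```text
t: 19.45
tool_pos: [0.5215, 0.2594, 0.0533]
tcp_rot: [1.0, -0.01, -0.0, 0.0]
ft_force: [0.3, -1.1, 0.4]
finger_gap: 0.688
grip_force: 0.0
t: 19.95
tool_pos: [0.5231, 0.1592, 0.1895]
tcp_rot: [1.0, -0.01, 0.005, -0.001]
ft_force: [1.2, -0.4, -0.4]
finger_gap: 0.69
grip_force: 0.0
t: 20.25
tool_pos: [0.5194, 0.16, 0.1829]
tcp_rot: [1.0, -0.01, -0.001, -0.0]
ft_force: [-0.6, 0.2, -0.6]
finger_gap: 0.692
grip_force: 0.0
[0.51936125 0.16003306 0.18291767]
wrist orange 1391 0.0766 [522.9 258.2] [12.7 35.6] 88.9
side red 60 0.1151 [ 553.  -330.2] [11.5 60.5] 81.7
side orange 132 0.123 [553.2 -51.1] [13.3  7.2] 34.8
side yellow 74 0.1164 [ 555.3 -291.9] [12.3 57.2] 81.4
side blue 80 0.116 [ 565.1 -211.7] [12.9 61.2] 85.2
scene red 91 0.1194 [ 556.3 -333.7] [10.  57.6] 85.7
scene orange 133 0.1173 [564.1 -66.6] [24.6 10.5] 23.1
scene yellow 96 0.1197 [ 560.8 -293.7] [10.3 59.4] 83.7
scene blue 77 0.1184 [ 567.3 -215.7] [ 8.7 59.7] 82.8
```

View pics/e_wrist.png

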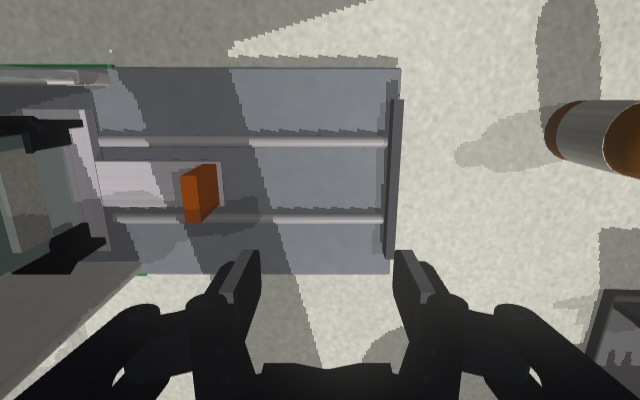

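The view shows the carriage home with the tab at (200,192) and the plate inside the hood at (30,200). The tool travelled 130.3 mm between the two stops. The other plates and the bottle are where they started.

```bash
python3 -c "
from bench import arm
print(arm.job_done())"
```

```text
the job is handed in; nothing more can be done
None
```

The green plate is in the carriage's slot, the carriage is pushed home against its inner stop, and the job is handed in at about 20 s; the other plates and the bottle measured unmoved, and the hand-in reported no verdict.

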